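Zero the gap screw of a tile splitter

TASK

Set the tile splitter's blade gap: turn the black adjuster knob clockwise until you feel it bottom against its stop, bottoming it gently but definitely without forcing it, then back it off a quarter turn from there. Then push the yellow lock lever fully over to lock the setting. Do not touch the red pointer with the gripper (the knob pushes it along and leaves it at the bottom position), and leave everything else on the table where it is.

Things in the scene. Friction and masses are not known exactly. Their poses are not given: they have to be found in the camera images.
- splitter: fixed tile splitter: steel base plate 15 mm thick (x -180 to 110, y -90 to 160 mm), blue housing 120 x 120 mm, top 60 mm, with a round black dial (108 mm across, top 64 mm), and on its -x side a steel feed bed (x -165 to -65 mm, top 37 mm) with a blade (top 58 mm). Origin on the table under the knob's axis, z up. Lock lever at x 30, y 125 mm.
- screw: black adjuster knob: disc 48 mm across, 8 mm high, with an upright grip bar 46 mm long (along its x), 14 mm wide, 8 to 38 mm above the origin; a white nose at the bar's +x end reaches 36 mm out, level with the disc. Origin on the vertical axis under the disc, 68 mm above the table. Clockwise from above tightens. It does not rise or sink (thread inside) and stays where it is left.
- screw_grip (a point): point on the knob's axis, 31 mm above the disc's underside, where the finger pads can take the bar across its 14 mm. The knob turns freely at about 0.05 N m; at the stop it climbs by about 2.5 N m per rad (1 N m in 23 degrees). 0.2 to 0.3 N m in all bottoms it definitely; 0.4 N m over the free torque is forcing it.
- screw_mark (a point): point on the knob's white nose, 30 mm from the axis along the knob's x. The knob starts 0.9 to 2.8 rad from its stop; where the stop lies differs every time and cannot be seen.
- pointer: red drag pointer on the dial under the knob: 3 mm thick, needle 4 mm wide reaching 51 mm along its x; origin on the knob's axis, 64 mm above the table. The clockwise knob picks it up when the white nose is over the needle (x axes in line), carries it with light friction to the hidden stop, where the screw bottoms, and leaves it there when backed off: needle to nose is the back-off.
- lock (a joint): angle of the yellow lock lever about a level axis along the splitter's y, 37 mm above the table: 0 as it starts, leaning to the splitter's -x; 1.0 rad fully over to +x (locked). It stays where it is left.
- lock_tip (a point): centre of the yellow ball (26 mm across) at the lever's tip, 60 mm from its axis, about 90 mm above the table; push it in the splitter's +x (about 58 mm of travel)
- stone_a: loose terracotta stone 30 x 18 x 12 mm on the feed bed; origin centre of its underside. Leave alone.
- stone_b: loose white marble stone, same size, on the feed bed; origin centre of its underside. Leave alone.
- glue: white glue bottle with red cap, 52 mm across, 150 mm high; origin centre of its foot. Leave alone.
- blue_cap: blue plastic cap 48 mm across, 12 mm high, lying on the table; origin centre of its underside. Leave alone.
- dish: clear plastic dish 80 mm across, 25 mm high; origin centre of its foot. Leave alone.
- nippers: tile nippers with yellow handles, about 195 mm long, lying flat; origin near the jaws' pivot. Leave alone.

How it is judged:
By the outcome, as a careful person would: the job done as asked, in the order asked, and still so for the second after the job is handed in, with the robot touching nothing.
It also fails if it takes over 72 s, if anything falls off the work surface, if the arm or the gripper's body presses on something with over 40 N, if the wrist force passes 120 N, or if a joint passes its speed limit or range.

ROBOT

A 6-joint arm with a two-finger parallel gripper is mounted at the origin on the work surface. World frame = base frame: x ahead of the robot, y to its left, z up, the work surface at z = 0. Lengths are in m, angles in rad, forces in N, time in s.
With the tool pointing down it reaches from about 0.35 to 0.975 m from the base axis. Payload 17.4 kg.
Tool frame: the origin (TCP) lies at the very end of the fingers, on their centre line; the grasp point (between the pads) lies 19 mm behind it (bot.pinch_z is the distance from the TCP to the grasp point, in m); z points along the fingers, y is the line along which they close (so a half turn about z gives the same grasp; the last joint's range is limited). The gripper opens to 85 mm and grips with 20 to 120 N. Pads are 22 mm wide; open, the fingers measure 114 mm over their backs; the gripper's body (76 mm by 85 mm) begins 54 mm behind the grasp point. The pads swing forward as they close: fully open they stand 13 mm farther back than shut.
Start: joints at [-1.146, 0.116, 1.442, -0, 1.584, -0.038], TCP at [0.301, -0.604, 0.231] pointing down, gripper open.
Joint ranges: [-2.83, 2.83], [-0.83, 2.19], [0.07, 2.5], [-1.14, 4.28], [0.01, 3], [-2.97, 2.97]. Speed limits (rad/s): [1.89, 1.89, 2.22, 3.14, 3.14, 3.14].

INTERFACE

Orientations are given as a unit quaternion [w, x, y, z].
In Python, from bench import bot gives the robot as it stands. The module is installed in compiled form; this text tells all that it offers.
- The arm moves only by the shell command python3 -m pendant 'ROWS' [OPENING] [FORCE]. ROWS is JSON, a list of rows, each a list of 4 numbers: the shift along the tool's x, y, z in units of 4 cm (1.0 is 4 cm), then the turn about the tool's z in units of 0.12 rad (1.0 is 0.12 rad). In form: [[dx, dy, dz, turn], ...]. A call has 1 to 20 rows; each row shifts and turns the commanded pose from where the row before left it, along the tool's axes as they then stand; what a row does not reach is not made up. A row lasts 1/12 s, in which the tool goes at most 41.7 mm and 7.16 degrees, less where a joint would pass 70% of its speed; a pose out of reach is approached as far as the arm can. A call with a number of a shift or a turn outside -1 to 1 is refused whole. A call with a gripper value outside its range is refused whole. OPENING is the closure, from 0 (fully open) to 1 (shut), set as the call begins (- or left out, the last holds). The fingers move at their own pace and stop on an object; FORCE is the grip in N (left out, the last holds). Time passes only in rows, so rows that do not move let the fingers close. It gives the time, the measured TCP pose, the force, the opening and the grip force at its end, in the units of the state.
- bot.read_state(): the state, without advancing time (a new reading comes with each control period).
- bot.snapshot(name): name is "side" or "top" or "wrist"; returns a dict with "image" (384x512x3 uint8, red, green, blue), "fov_y" (degrees; the focal length in pixels is half the picture's height over the tangent of half this angle, whatever the lens; pixels are square), "cx", "cy" (the principal point, pixels), "R" (3x3) and "t" (3): a world point X has camera coordinates R X + t. Camera axes: x right, y down, z forward; pixel columns grow to the right and rows downward; lengths in m; the calibration is good to about 2 mm. The wrist camera is an equidistant fisheye: a pixel r from the principal point sees the ray r / f radians off the axis. A picture is of the moment at which its call begins. There is no depth.
- bot.close_job(): hands the job in; it is judged then, once.
The state is a dict: "clock": time; "joints": joint angles; "dq": joint speeds; "tau": joint torques, N m; "position": TCP position; "ee_rot": TCP orientation; "ft_force": force on the tool from outside, world axes, zero at the start; "torque": the same for the moment, N m; "opening": finger opening in m; "grip_force": force on a finger pad.
Only numpy, scipy, OpenCV 4.12 (cv2) and the standard library are available. Lean on these libraries where they do the work, as an engineer would, in place of code of your own. Each camera call takes 0.05 s, during which the arm holds its last target. There are 200 camera calls.

## Working session

There is one attempt and no reset: what is moved stays moved. The work goes in short steps, Python scripts to look and compute and a shell command to move; the robot and the scene stay as the last step left them, time stands still between calls to the robot, and variables do not carry over. Pictures are saved under pics/ and viewed, at most 10 in all, crops included, and the job is handed in when it is done.

```bash
mkdir -p pics; python3 - <<'E'
from bench import bot
import cv2,numpy as np,pickle
s=bot.read_state();print({k:np.round(v,3) for k,v in s.items()},bot.pinch_z)
d={}
for n in("side","top"):
    c=bot.snapshot(n);d[n]=c;print(n,c["fov_y"],c["cx"],c["cy"],np.round(c["R"],3).tolist(),np.round(c["t"],3))
    cv2.imwrite(f"pics/{n}0.png",c["image"][:,:,::-1])
pickle.dump(d,open("d0.pkl","wb"))
im=[cv2.imread(f"pics/{n}0.png") for n in d]
cv2.imwrite("pics/both.png",cv2.resize(np.hstack(im),(800,300),interpolation=cv2.INTER_AREA))
E
```

```text
{'clock': np.float64(0.0), 'joints': array([-1.146,  0.116,  1.442, -0.   ,  1.584, -0.038]), 'dq': array([-0.001,  0.001, -0.   , -0.   ,  0.   , -0.   ]), 'tau': array([-2.0000e-03, -7.3199e+01, -6.3250e+01, -0.0000e+00,  6.0000e-03,
       -0.0000e+00]), 'position': array([ 0.301, -0.604,  0.231]), 'ee_rot': array([-0.001,  0.973,  0.229, -0.   ]), 'ft_force': array([-0.051, -0.139, -0.358]), 'torque': array([0.067, 0.073, 0.001]), 'grip_force': np.float64(0.0), 'opening': np.float64(0.085)} 0.0187
side 53.167993516665106 256.95266563929493 193.09229286890505 [[0.708, -0.706, -0.008], [-0.338, -0.328, -0.882], [0.62, 0.627, -0.471]] [-0.362  0.244  0.634]
top 52.865070663940536 256.4196012796768 187.74022544898236 [[-0.017, -1.0, -0.013], [-0.988, 0.019, -0.152], [0.152, 0.01, -0.988]] [-0.017  0.515  1.007]
```

View pics/top0.png

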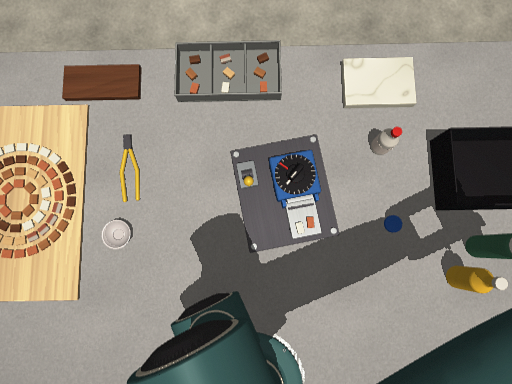

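View pics/side0.png

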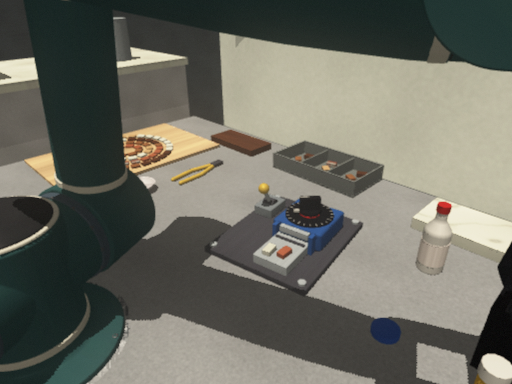

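The top view shows the splitter dial at about (296,174), the red needle near (283,167), the lever ball at (248,181) and the feed bed with stones at (303,220). The side view agrees. I'll measure these now.

```bash
cat > h.py <<'E'
import numpy as np,cv2
def ray(c,u,v):
    f=c["image"].shape[0]/2/np.tan(np.radians(c["fov_y"]/2))
    R=np.array(c["R"]);t=np.array(c["t"]);a=np.array([u-c["cx"],v-c["cy"]])/f
    if c.get("fish"):
        r=np.linalg.norm(a);d=np.r_[a/max(r,1e-9)*np.sin(r),np.cos(r)]
    else: d=np.r_[a,1]
    return -R.T@t,R.T@d
def onz(c,u,v,z):
    o,d=ray(c,u,v);return o+d*(z-o[2])/d[2]
def proj(c,X):
    f=c["image"].shape[0]/2/np.tan(np.radians(c["fov_y"]/2));p=np.array(c["R"])@X+np.array(c["t"])
    if c.get("fish"):
        r=np.hypot(*p[:2]);th=np.arctan2(r,p[2]);return np.array([c["cx"],c["cy"]])+f*th*p[:2]/max(r,1e-9)
    return np.array([c["cx"],c["cy"]])+f*p[:2]/p[2]
def tri(c1,p1,c2,p2):
    A=[];b=[]
    for c,p in((c1,p1),(c2,p2)):
        o,d=ray(c,*p);d=d/np.linalg.norm(d);M=np.eye(3)-np.outer(d,d);A.append(M);b.append(M@o)
    return np.linalg.lstsq(np.vstack(A),np.hstack(b),rcond=None)[0]
E
python3 - <<'E'
import pickle,cv2,numpy as np
from h import *
d=pickle.load(open("d0.pkl","rb"))
def blobs(n,lo,hi,box):
    x0,y0,x1,y1=box;im=cv2.cvtColor(d[n]["image"],cv2.COLOR_RGB2HSV)[y0:y1,x0:x1]
    m=cv2.inRange(im,lo,hi);k,l,s,c=cv2.connectedComponentsWithStats(m)
    return m,[(s[i,4],np.round(c[i]+[x0,y0],1).tolist()) for i in range(1,k) if s[i,4]>3]
for n,b in(("top",(225,125,345,260)),("side",(200,170,370,290))):
    print(n,"yel",blobs(n,(20,120,80),(35,255,255),b)[1],"red",blobs(n,(0,150,80),(8,255,255),b)[1],"blue",blobs(n,(100,150,50),(125,255,255),b)[1])
t=d["top"]
for p in((235,154),(314,139),(334,231),(254,247)): print("screw",onz(t,*p,0.015).round(4))
c=t["image"][140:210,235:335,::-1];cv2.imwrite("pics/crop1.png",cv2.resize(c,None,fx=8,fy=8,interpolation=cv2.INTER_CUBIC))
E
```

```text
top yel [(np.int32(76), [248.1, 180.4])] red [(np.int32(23), [283.3, 165.4])] blue [(np.int32(728), [293.4, 178.3])]
side yel [(np.int32(27), [203.4, 172.1]), (np.int32(79), [263.4, 187.8])] red [(np.int32(19), [305.6, 216.4]), (np.int32(6), [313.8, 216.7]), (np.int32(32), [284.1, 250.7])] blue [(np.int32(43), [336.4, 213.8]), (np.int32(10), [282.2, 216.4]), (np.int32(6), [276.0, 222.5]), (np.int32(4), [288.8, 223.0]), (np.int32(148), [315.3, 230.2])]
screw [0.6157 0.0324 0.015 ]
screw [ 0.6547 -0.1911  0.015 ]
screw [ 0.3956 -0.2352  0.015 ]
screw [ 0.3563 -0.0169  0.015 ]
```

View pics/crop1.png

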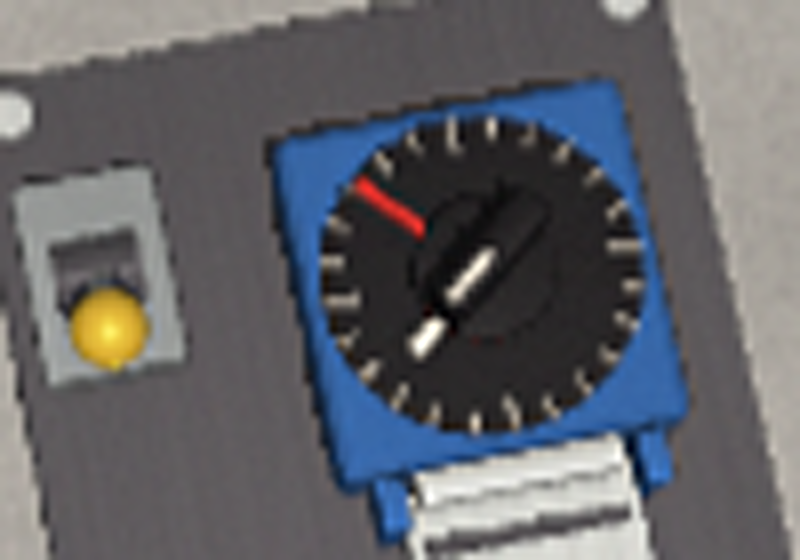

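The crop shows the dial centre at about (481,275), the white nose at (427,338) and the red needle from (358,185) to (422,232). The bar runs from lower-left to upper-right.

```bash
python3 - <<'E'
import pickle
from h import *
from scipy.spatial.transform import Rotation as Ro
d=pickle.load(open("d0.pkl","rb"));t=d["top"]
q=lambda u,v,z:onz(t,235+u/8,140+v/8,z)
o=q(481,275,.064);o2=np.array([.5463,-.1309]);print("dial",o,o2)
k=q(427,338,.076);print("nose",k);v=k[:2]-o[:2];print("nose ang",np.degrees(np.arctan2(v[1],v[0])))
b1,b2=q(410,330,.076),q(500,190,.106)
g=q(450,300,.106)-q(492,250,.106);print("stripe on bar top ang",np.degrees(np.arctan2(g[1],g[0])))
n=q(358,185,.067)-q(422,232,.067);print("needle ang",np.degrees(np.arctan2(n[1],n[0])), q(358,185,.067)-o)
print("ball",tri(t,(248.1,180.4),d["side"],(263.4,187.8)))
R=Ro.from_quat(np.roll([-0.001,0.973,0.229,0],-1)).as_matrix();print(R.round(3))
dl=np.r_[o[:2],.2]-np.array([0.301,-0.604,0.231]);print("delta tool units",R.T@dl/.04)
E
```

```text
dial [ 0.5449884  -0.13010122  0.064     ] [ 0.5463 -0.1309]
nose [ 0.5221332  -0.11068624  0.076     ]
nose ang 139.65284527773895
stripe on bar top ang 138.95863753337943
needle ang 51.83945340573992 [0.03065947 0.04015307 0.003     ]
ball [ 0.52706849 -0.00636573  0.09084641]
[[ 0.895  0.446 -0.   ]
 [ 0.446 -0.895  0.002]
 [ 0.    -0.002 -1.   ]]
delta tool units [10.74308982 -7.88182566  0.79527677]
```

```bash
python3 -m pendant '[[0.8,-0.59,0.05,0],[0.8,-0.59,0.05,0],[0.8,-0.59,0.05,0],[0.8,-0.59,0.05,0],[0.8,-0.59,0.05,0],[0.8,-0.59,0.05,0],[0.8,-0.59,0.05,0],[0.8,-0.59,0.05,0],[0.8,-0.59,0.05,0],[0.8,-0.59,0.05,0],[0.8,-0.59,0.05,0],[0.8,-0.59,0.05,0],[0.8,-0.59,0.05,0],[0.34,-0.21,0.1,0]]' 0.4 40
python3 -m pendant '[[0,0,0,-0.97],[0,0,0,-0.97],[0,0,0,-0.97],[0,0,0,-0.97],[0,0,0,-0.97],[0,0,0,-0.97],[0,0,0,-0.97],[0,0,0,-0.97],[0,0,0,-0.97],[0,0,0,-0.97],[0,0,0,-0.97],[0,0,0,-0.97],[0,0,0,-0.97],[0,0,0,-0.97],[0,0,0,-0.97],[0,0,0,-0.97],[0,0,0,-0.9],[0,0,0,0],[0,0,0,0]]'
python3 - <<'E'
from bench import bot
import cv2,numpy as np,pickle
from scipy.spatial.transform import Rotation as Ro
s=bot.read_state();print({k:np.round(v,4) for k,v in s.items()});print(Ro.from_quat(np.roll(s["ee_rot"],-1)).as_matrix().round(3))
c=bot.snapshot("wrist");c["fish"]=1;pickle.dump(c,open("w1.pkl","wb"));print(c["fov_y"],np.round(c["R"],3),np.round(c["t"],3))
cv2.imwrite("pics/w1.png",c["image"][:,:,::-1])
E
```

```text
clock: 1.27
position: [0.5463, -0.1263, 0.2013]
ee_rot: [-0.0, 0.973, 0.23, 0.0]
ft_force: [0.3, -0.1, 0.2]
opening: 0.0511
grip_force: 0.0
clock: 2.85
position: [0.5449, -0.1301, 0.2011]
ee_rot: [-0.0, 0.348, 0.937, -0.0]
ft_force: [0.1, -1.3, 0.3]
opening: 0.0513
grip_force: 0.0
{'clock': np.float64(2.85), 'joints': array([-0.2799, -0.1249,  1.7306,  0.    ,  1.5364, -1.1389]), 'dq': array([ 0.0005,  0.0002, -0.003 ,  0.0002, -0.0004,  0.0304]), 'tau': array([ 4.20000e-03, -5.21798e+01, -6.28283e+01, -2.00000e-04,
        2.40000e-03, -1.17660e+00]), 'position': array([ 0.5449, -0.1301,  0.2011]), 'ee_rot': array([-2.000e-04,  3.485e-01,  9.373e-01, -0.000e+00]), 'ft_force': array([ 0.0693, -1.2833,  0.2802]), 'torque': array([-0.0163, -0.0334, -0.011 ]), 'grip_force': np.float64(0.0), 'opening': np.float64(0.0513)}
[[-0.757  0.653 -0.   ]
 [ 0.653  0.757  0.   ]
 [ 0.    -0.    -1.   ]]
65.70646984690485 [[ 0.653  0.757 -0.001]
 [ 0.728 -0.628  0.275]
 [ 0.208 -0.18  -0.961]] [-0.258 -0.505  0.212]
```

View pics/w1.png

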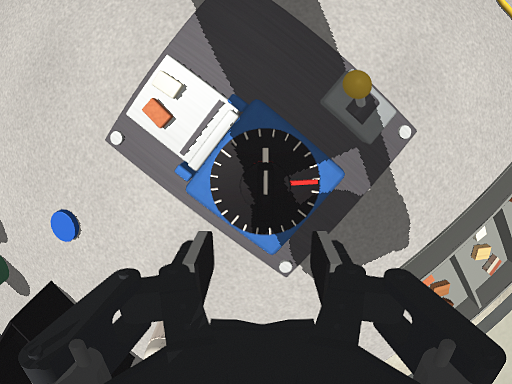

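The wrist view shows the dial centred at about (265,182). The nose at (265,155) and the stripe at (265,182) are vertical in the image, so the yaw is aligned with the bar. Next I'll fit the dial rim to fix its axis.

```bash
cat > wr.py <<'E'
from h import *
def ang(c,pts,z,o):
    P=np.array([onz(c,*p,z)[:2] for p in pts]);return P
def measure(c,o):
    """needle, nose angles about axis o (deg), from colour masks"""
    im=c["image"];hsv=cv2.cvtColor(im,cv2.COLOR_RGB2HSV)
    red=((hsv[...,0]<8)|(hsv[...,0]>172))&(hsv[...,1]>150)&(hsv[...,2]>60)
    out={}
    ys,xs=np.nonzero(red);P=ang(c,np.c_[xs,ys],.067,o)-o;r=np.hypot(*P.T);P=P[(r>.015)&(r<.055)]
    m=P.mean(0);out["needle"]=(len(P),np.degrees(np.arctan2(m[1],m[0])))
    g=im.min(2)>90
    ys,xs=np.nonzero(g);P=ang(c,np.c_[xs,ys],.076,o)-o;r=np.hypot(*P.T);P=P[(r>.023)&(r<.037)]
    m=P.mean(0);out["nose"]=(len(P),np.degrees(np.arctan2(m[1],m[0])),np.hypot(*m))
    return out
E
python3 - <<'E'
import pickle
from wr import *
from scipy.optimize import least_squares
c=pickle.load(open("w1.pkl","rb"))
hsv=cv2.cvtColor(c["image"],cv2.COLOR_RGB2HSV)
# tick marks: bright pixels near the dial, circle fit on the plane
m=(c["image"].min(2)>110)
ys,xs=np.nonzero(m);P=ang(c,np.c_[xs,ys],.064,0);o=np.array([.545,-.13]);r=np.hypot(*(P-o).T);Q=P[(r>.043)&(r<.054)]
f=least_squares(lambda p:np.hypot(*(Q-p[:2]).T)-p[2],[*o,.05],loss="soft_l1",f_scale=.002);print(len(Q),f.x)
o=f.x[:2];print(measure(c,o))
for p,z in(((265,155),.076),((265,182),.106),((265,172),.106),((265,193),.106)):print(onz(c,*p,z).round(4))
E
```

```text
260 [ 0.54713258 -0.1286798   0.04916542]
{'needle': (144, np.float64(53.37539012522551)), 'nose': (71, np.float64(137.04385335579536), np.float64(0.030121389514037842))}
[ 0.5253 -0.1084  0.076 ]
[ 0.5386 -0.1202  0.106 ]
[ 0.5322 -0.1147  0.106 ]
[ 0.5457 -0.1263  0.106 ]
```

```bash
python3 -m pendant '[[0,0.05,0.6,0],[0,0,0.6,0],[0,0,0.6,0],[0,0,0.6,0],[0,0,0.4,0],[0,0,0.17,0],[0,0,0,0]]' 
python3 - <<'E'
from bench import bot
import cv2,numpy as np
from h import *
s=bot.read_state();print(s["position"],s["ft_force"].round(2),s["torque"].round(3))
c=bot.snapshot("wrist");c["fish"]=1
x=np.array(s["position"]);print(proj(c,x),proj(c,x+[0,0,.019]))
cv2.imwrite("pics/w2.png",c["image"][:,:,::-1])
E
```

```text
clock: 3.48
position: [0.5456, -0.1285, 0.081]
ee_rot: [-0.001, 0.348, 0.938, -0.0]
ft_force: [1.2, -0.2, 0.8]
opening: 0.0512
grip_force: 0.0
[ 0.54564301 -0.12846076  0.08097279] [ 1.22 -0.17  0.8 ] [0.023 0.044 0.01 ]
[260.12039176 246.56287409] [259.84122785 264.34474526]
```

View pics/w2.png

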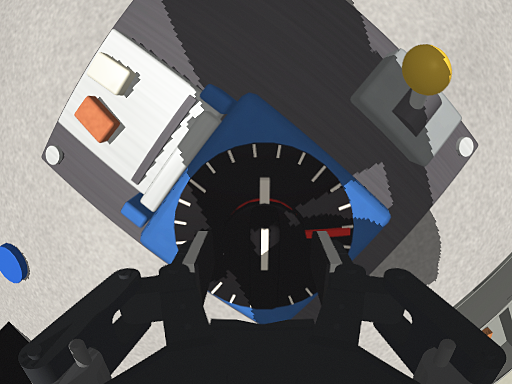

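The view shows the fingers straddling the bar, with pads at x≈207 and 316 and the bar at 264, roughly centred. Closing now.

```bash
python3 -m pendant '[[0,0,0,0],[0,0,0,0],[0,0,0,0],[0,0,0,0],[0,0,0,0],[0,0,0,0],[0,0,0,0],[0,0,0,0]]' 1 30
python3 - <<'E'
from bench import bot
import numpy as np
from scipy.spatial.transform import Rotation as Ro
s=bot.read_state();R=Ro.from_quat(np.roll(s["ee_rot"],-1)).as_matrix()
print(s["position"],(R.T@s["ft_force"]).round(2),(R.T@s["torque"]).round(3),s["opening"],s["grip_force"],s["joints"].round(3),s["tau"].round(3))
E
```

```text
clock: 4.2
position: [0.547, -0.1285, 0.0838]
ee_rot: [0.001, 0.347, 0.938, 0.0]
ft_force: [0.8, 2.9, 6.4]
opening: 0.0134
grip_force: 32.3
[ 0.54703072 -0.12854866  0.08376915] [ 1.25  2.71 -6.36] [-0.464  0.141 -0.048] 0.01340774839224733 32.27183282375336 [-2.760e-01 -5.200e-02  1.857e+00  1.000e-03  1.334e+00 -1.139e+00] [-1.7500e+00 -5.1528e+01 -5.5672e+01 -8.1700e-01  2.8000e-02  2.7000e-02]
```

```bash
cat > st.py <<'E'
from bench import bot
import numpy as np
from scipy.spatial.transform import Rotation as Ro
s=bot.read_state();R=Ro.from_quat(np.roll(s["ee_rot"],-1)).as_matrix()
print("yaw",np.degrees(np.arctan2(R[1,0],R[0,0])).round(2),"pos",s["position"].round(4),"F_tool",(R.T@s["ft_force"]).round(2),"Tz_world",s["torque"].round(3),"j6",s["joints"][5].round(4),"tau6",s["tau"][5].round(3),"tilt",np.degrees(R[:2,2]).round(2),"grip",s["grip_force"].round(1))
E
python3 -m pendant '[[0,0,-0.07,0],[0,0,0,0],[0,0,0,0.25],[0,0,0,0.5],[0,0,0,0.5],[0,0,0,0.5],[0,0,0,0.5],[0,0,0,0.5],[0,0,0,0.5],[0,0,0,0.5],[0,0,0,0.5]]' ; python3 st.py
```

```text
clock: 5.12
position: [0.5469, -0.128, 0.0843]
ee_rot: [0.0, 0.573, 0.819, 0.001]
ft_force: [16.1, 3.4, -17.3]
opening: 0.0135
grip_force: 32.6Traceback (most recent call last):
  File "st.py", line 5, in <module>
    print("yaw",np.degrees(np.arctan2(R[1,0],R[0,0])).round(2),"pos",s["position"].round(4),"F_tool",(R.T@s["ft_force"]).round(2),"Tz_world",s["torque"].round(3),"j6",s["joints"][5].round(4),"tau6",s["tau"][5].round(3),"tilt",np.degrees(R[:2,2]).round(2),"grip",s["grip_force"].round(1))
                                                                                                                                                                                                                                                                      ^^^^^^^^^^^^^^^^^^^^^
AttributeError: 'float' object has no attribute 'round'
```

```bash
sed -i 's/,"grip",.*$/)/' st.py; python3 st.py; python3 -m pendant '[[0,0,0.035,0],[0,0,0,0],[0,0,0,0]]'; python3 st.py
```

```text
yaw 110.03 pos [ 0.5469 -0.128   0.0843] F_tool [-2.31 16.22 17.28] Tz_world [ 0.62  -2.612  0.011] j6 -0.626 tau6 -1.838 tilt [0.08 0.07]
clock: 5.37
position: [0.5471, -0.128, 0.0842]
ee_rot: [0.0, 0.572, 0.82, 0.001]
ft_force: [8.6, 5.3, -3.8]
opening: 0.0129
grip_force: 34.5
yaw 110.19 pos [ 0.5471 -0.128   0.0842] F_tool [1.99 9.86 3.77] Tz_world [ 1.01  -1.252 -0.078] j6 -0.6288 tau6 0.002 tilt [0.11 0.06]
```

```bash
python3 -m pendant '[[0.005,0.025,0.01,0],[0,0,0,0],[0,0,0,0]]'; python3 st.py;  python3 -m pendant '[[0,0,0,0.25],[0,0,0,0.4],[0,0,0,0.4],[0,0,0,0.4],[0,0,0,0.4],[0,0,0,0.4]]'; python3 st.py; python3 -m pendant '[[0,0,0,0],[0,0,0,0]]'; python3 st.py
```

```text
clock: 5.62
position: [0.5472, -0.128, 0.0841]
ee_rot: [-0.0, 0.572, 0.82, 0.0]
ft_force: [-2.6, 2.3, 5.5]
opening: 0.0133
grip_force: 35.7
yaw 110.19 pos [ 0.5472 -0.128   0.0841] F_tool [ 3.02 -1.62 -5.54] Tz_world [0.54  0.588 0.048] j6 -0.6276 tau6 -0.024 tilt [0. 0.]
clock: 6.12
position: [0.5475, -0.1279, 0.0841]
ee_rot: [0.0, 0.678, 0.735, 0.0]
ft_force: [0.6, 3.2, 4.1]
opening: 0.0133
grip_force: 35.5
yaw 94.59 pos [ 0.5475 -0.1279  0.0841] F_tool [ 3.18  0.86 -4.06] Tz_world [0.711 0.03  0.054] j6 -0.3553 tau6 -1.473 tilt [0.05 0.02]
clock: 6.28
position: [0.5475, -0.1279, 0.0841]
ee_rot: [0.0, 0.677, 0.736, 0.0]
ft_force: [0.5, 4.5, 5.4]
opening: 0.0133
grip_force: 35.8
yaw 94.8 pos [ 0.5475 -0.1279  0.0841] F_tool [ 4.43  0.84 -5.37] Tz_world [ 0.886  0.121 -0.031] j6 -0.3591 tau6 0.4 tilt [0.05 0.02]
```

```bash
python3 -m pendant '[[0,0,0,0.35],[0,0,0,0.35],[0,0,0,0.35],[0,0,0,0.35],[0,0,0,0.35],[0,0,0,0.35],[0,0,0,0.35],[0,0,0,0.35]]'; python3 st.py;  python3 -m pendant '[[0,0,0,0.35],[0,0,0,0.35],[0,0,0,0.35],[0,0,0,0.35],[0,0,0,0.35],[0,0,0,0.35]]'; python3 st.py
```

```text
clock: 6.95
position: [0.5478, -0.1279, 0.0841]
ee_rot: [0.0, 0.791, 0.612, 0.001]
ft_force: [4.3, 4.3, 4.0]
opening: 0.0131
grip_force: 35.5
yaw 75.47 pos [ 0.5478 -0.1279  0.0841] F_tool [ 5.19  3.06 -4.02] Tz_world [ 0.865 -0.609  0.098] j6 -0.0217 tau6 -1.28 tilt [0.1  0.01]
clock: 7.45
position: [0.5481, -0.128, 0.0841]
ee_rot: [0.001, 0.862, 0.508, 0.001]
ft_force: [7.0, 3.4, 2.0]
opening: 0.0135
grip_force: 35.3
yaw 61.03 pos [ 0.5481 -0.128   0.0841] F_tool [ 6.41  4.48 -1.99] Tz_world [ 0.697 -1.054  0.01 ] j6 0.2304 tau6 -1.278 tilt [0.14 0.01]
```

```bash
cat > chk.py <<'E'
import sys
from bench import bot
import numpy as np
s=bot.read_state();w,x,y,z=s["ee_rot"]
print("  yaw %.2f Tz %.3f tau6 %.2f F %s"%(np.degrees(np.arctan2(2*(x*y+w*z),1-2*(y*y+z*z))),s["torque"][2],s["tau"][5],s["ft_force"].round(1)))
sys.exit(s["torque"][2]>float(sys.argv[1]))
E
P="python3 -m pendant"; C="python3 chk.py 0.15"
python3 -m pendant '[[0.016,0.011,0,0],[0,0,0,0]]' >/dev/null; $C &&
python3 -m pendant '[[0,0,0,0.25],[0,0,0,0.25]]'>/dev/null && $C &&
python3 -m pendant '[[0,0,0,0.25],[0,0,0,0.25]]'>/dev/null && $C &&
python3 -m pendant '[[0,0,0,0.25],[0,0,0,0.25]]'>/dev/null && $C &&
python3 -m pendant '[[0,0,0,0.25],[0,0,0,0.25]]'>/dev/null && $C &&
python3 -m pendant '[[0,0,0,0.25],[0,0,0,0.25]]'>/dev/null && $C &&
python3 -m pendant '[[0,0,0,0.25],[0,0,0,0.25]]'>/dev/null && $C
```

```text
yaw 61.14 Tz -0.021 tau6 0.27 F [0.2 1.4 5.8]False
```

```bash
sed -i 's/sys.exit(\(.*\))$/sys.exit(int(\1))/' chk.py; C="python3 chk.py 0.16"
python3 -m pendant '[[0,0,0,0.25],[0,0,0,0.25]]'>/dev/null && $C &&
python3 -m pendant '[[0,0,0,0.25],[0,0,0,0.25]]'>/dev/null && $C &&
python3 -m pendant '[[0,0,0,0.25],[0,0,0,0.25]]'>/dev/null && $C &&
python3 -m pendant '[[0,0,0,0.25],[0,0,0,0.25]]'>/dev/null && $C &&
python3 -m pendant '[[0,0,0,0.25],[0,0,0,0.25]]'>/dev/null && $C &&
python3 -m pendant '[[0,0,0,0.25],[0,0,0,0.25]]'>/dev/null && $C
```

```text
yaw 57.65 Tz 0.059 tau6 -1.10 F [1.4 0.4 4.6]
  yaw 54.20 Tz -0.013 tau6 -0.90 F [1.6 0.4 5.3]
  yaw 50.76 Tz 0.049 tau6 -0.89 F [ 2.5 -0.2  4.9]
  yaw 47.32 Tz 0.106 tau6 -0.89 F [ 3.3 -0.7  4. ]
  yaw 43.89 Tz 0.085 tau6 -0.89 F [ 3.4 -0.8  3.3]
  yaw 40.45 Tz 0.096 tau6 -0.89 F [ 4.6 -1.1  4.1]
```

```bash
C="python3 chk.py 0.17"
python3 -m pendant '[[0,0,0,0.25],[0,0,0,0.25]]'>/dev/null && $C &&
python3 -m pendant '[[0,0,0,0.25],[0,0,0,0.25]]'>/dev/null && $C &&
python3 -m pendant '[[0,0,0,0.25],[0,0,0,0.25]]'>/dev/null && $C &&
python3 -m pendant '[[0,0,0,0.25],[0,0,0,0.25]]'>/dev/null && $C &&
python3 -m pendant '[[0,0,0,0.25],[0,0,0,0.25]]'>/dev/null && $C &&
python3 -m pendant '[[0,0,0,0.25],[0,0,0,0.25]]'>/dev/null && $C
```

```text
yaw 37.01 Tz 0.099 tau6 -0.88 F [ 3.5 -2.3  3.6]
  yaw 33.57 Tz 0.064 tau6 -0.89 F [ 4.8 -1.3  2.9]
  yaw 30.13 Tz 0.087 tau6 -0.88 F [ 4.2 -2.5  2.2]
  yaw 26.69 Tz 0.046 tau6 -0.88 F [ 5.8 -3.3  1.8]
  yaw 23.25 Tz 0.083 tau6 -0.88 F [ 6.7 -3.3  1.7]
  yaw 19.82 Tz 0.138 tau6 -0.83 F [ 5.8 -3.7  0.9]
```

```bash
C="python3 chk.py 0.17"
python3 -m pendant '[[0,0,0,0.25]]'>/dev/null && $C &&
python3 -m pendant '[[0,0,0,0.25]]'>/dev/null && $C &&
python3 -m pendant '[[0,0,0,0.25]]'>/dev/null && $C 
```

```text
yaw 18.10 Tz 0.200 tau6 -0.77 F [ 6.6 -3.2  1.5]
```

```bash
for i in 1 2 3; do python3 -m pendant '[[0,0,0,0]]'>/dev/null; python3 chk.py 1; done
```

```text
yaw 18.07 Tz 0.089 tau6 0.92 F [ 6.5 -4.   1.9]
  yaw 18.17 Tz 0.056 tau6 0.25 F [ 5.9 -2.7  1.3]
  yaw 18.18 Tz 0.043 tau6 0.07 F [ 6.6 -3.9  1.9]
```

```bash
C="python3 chk.py 0.26"
python3 -m pendant '[[0,0,0,0.12]]'>/dev/null && $C &&
python3 -m pendant '[[0,0,0,0.12]]'>/dev/null && $C &&
python3 -m pendant '[[0,0,0,0.12]]'>/dev/null && $C; python3 -m pendant '[[0,0,0,0]]'>/dev/null; python3 chk.py 1; python3 -m pendant '[[0,0,0,0]]'>/dev/null; python3 chk.py 1
```

```text
yaw 17.38 Tz 0.197 tau6 -0.65 F [ 6.3 -4.   1.4]
  yaw 16.50 Tz 0.250 tau6 -0.32 F [ 6.5 -3.7  2. ]
  yaw 15.68 Tz 0.242 tau6 -0.21 F [ 6.4 -3.3  1.1]
  yaw 15.66 Tz 0.182 tau6 0.58 F [ 6.  -3.7  1. ]
  yaw 15.71 Tz 0.150 tau6 0.24 F [ 7.4 -4.   2.2]
```

```bash
python3 -m pendant '[[0,0,0,-0.3],[0,0,0,-0.7],[0,0,0,-0.7],[0,0,0,-0.7],[0,0,0,-0.7],[0,0,0,-0.7],[0,0,0,-0.7],[0,0,0,-0.7],[0,0,0,-0.7],[0,0,0,-0.7]]'>/dev/null; python3 chk.py 1;python3 -m pendant '[[0,0,0,-0.7],[0,0,0,-0.7],[0,0,0,-0.7],[0,0,0,-0.7],[0,0,0,-0.7],[0,0,0,-0.7],[0,0,0,-0.7],[0,0,0,-0.7],[0,0,0,-0.6],[0,0,0,-0.3],[0,0,0,0],[0,0,0,0],[0,0,0,0]]'>/dev/null; python3 chk.py 1
```

```text
yaw 61.32 Tz -0.066 tau6 2.62 F [0.2 2.  6.3]
  yaw 105.78 Tz 0.049 tau6 0.02 F [-8.1  2.1 10. ]
```

```bash
python3 -m pendant '[[0,-0.018,-0.02,0],[0,0,0,0],[0,0,0,0]]'>/dev/null; python3 chk.py 1
python3 -m pendant '[[0,0,0,0],[0,0,0,0],[0,0,0,0],[0,0,0,0],[0,0,0,0]]' 0.4; python3 -m pendant '[[0,0,-0.5,0],[0,0,-0.8,0],[0,0,-0.8,0],[0,0,-0.8,0],[0,0,0,0],[0,0,0,0]]'
python3 - <<'E'
from bench import bot
import pickle
from wr import *
c=bot.snapshot("wrist");c["fish"]=1;pickle.dump(c,open("w3.pkl","wb"))
cv2.imwrite("pics/w3.png",c["image"][:,:,::-1])
for o in((.5471,-.1287),(.5475,-.128),(.5465,-.129)):
    print(measure(c,np.array(o)))
E
```

```text
yaw 105.73 Tz 0.043 tau6 0.03 F [ 2.6  1.7 -1.8]
clock: 12.95
position: [0.5472, -0.128, 0.0843]
ee_rot: [-0.0, 0.604, 0.797, -0.0]
ft_force: [0.2, 0.3, 0.3]
opening: 0.0509
grip_force: 0.0
clock: 13.45
position: [0.5478, -0.1282, 0.2024]
ee_rot: [0.002, 0.604, 0.797, 0.001]
ft_force: [0.1, -0.5, -0.3]
opening: 0.0511
grip_force: 0.0
{'needle': (145, np.float64(23.34682419820816)), 'nose': (86, np.float64(104.89624709309444), np.float64(0.029052212945476056))}
{'needle': (145, np.float64(22.59538209024706)), 'nose': (86, np.float64(106.03584493100468), np.float64(0.028484199710351606))}
{'needle': (145, np.float64(23.403266080862434)), 'nose': (88, np.float64(103.63069528652366), np.float64(0.027692502260311013))}
```

View pics/w3.png

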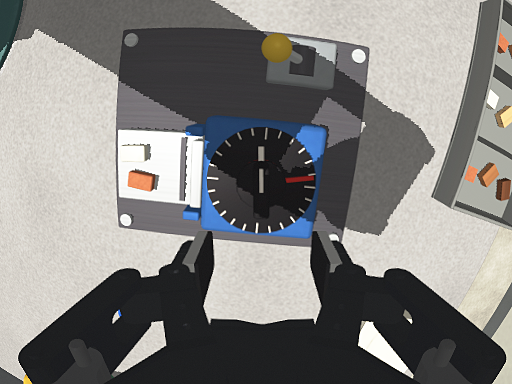

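The view shows the nose at (261,153) and the bar vertical, aligned with the tool yaw of 105.8°. The needle runs from (286,180) to (314,178), pointing slightly up, so the gap looks a little under 90°. I'll measure the needle's direction more carefully.

```bash
python3 - <<'E'
import pickle
from bench import bot
from wr import *
w1=pickle.load(open("w1.pkl","rb"));w3=pickle.load(open("w3.pkl","rb"));t0=pickle.load(open("d0.pkl","rb"))["top"]
def line(P):
    vx,vy,x,y=cv2.fitLine((P*1000).astype(np.float32),cv2.DIST_HUBER,0,.01,.01).ravel();return np.degrees(np.arctan2(vy,vx)),(x/1000,y/1000)
o=np.array([.5473,-.1283])
for n,c in(("w1",w1),("w3",w3),("top0",t0)):
    im=c["image"];h=cv2.cvtColor(im,cv2.COLOR_RGB2HSV)
    red=((h[...,0]<8)|(h[...,0]>172))&(h[...,1]>130)&(h[...,2]>50)
    ys,xs=np.nonzero(red);P=ang(c,np.c_[xs,ys],.067,0);r=np.hypot(*(P-o).T);P=P[(r<.055)]
    a,m=line(P);d=np.array([np.cos(np.radians(a)),np.sin(np.radians(a))]);e=o-m
    # bar: stripe (z .106) and nose (z .076), bright low-sat
    g=(im.min(2)>90);ys,xs=np.nonzero(g)
    N=ang(c,np.c_[xs,ys],.076,0);rn=np.hypot(*(N-o).T);N=N[(rn>.022)&(rn<.038)]
    S=ang(c,np.c_[xs,ys],.106,0);rs=np.hypot(*(S-o).T);S=S[rs<.012]
    print(n,"needle",a,"axis off line mm",1000*(d[0]*e[1]-d[1]*e[0]),len(P),"nose line",line(N)[0] if len(N)>3 else 0,len(N),"stripe",line(S)[0] if len(S)>3 else 0,len(S))
E
```

```text
w1 needle 48.682426 axis off line mm -2.7427726501618177 151 nose line -49.31833 72 stripe -39.950996 37
w3 needle 18.22566 axis off line mm -3.0268162133283893 156 nose line -77.18661 89 stripe -71.804665 45
top0 needle 51.775654 axis off line mm -0.9101222638433076 25 nose line -51.300446 14 stripe -45.707157 10
```

```bash
python3 -m pendant '[[-0.5,0,0.2,0],[-0.5,0,0.5,0],[0,0,0.7,0],[0,0,0.5,0],[0,0,0,0],[0,0,0,0],[0,0,0,0]]'
python3 - <<'E'
from bench import bot
import pickle
from wr import *
c=bot.snapshot("wrist");c["fish"]=1;pickle.dump(c,open("w4.pkl","wb"))
o=np.array([.5473,-.1283]);print(proj(c,np.r_[o,.064]))
# rectify the dial plane: 4 px/mm, north-up in world (u=-y, v=-x)
n=640;u,v=np.meshgrid(np.arange(n),np.arange(n));X=np.stack([o[0]-(v-n/2)/5000,o[1]-(u-n/2)/5000,np.full(u.shape,.067)],-1).reshape(-1,3)
p=np.array([proj(c,x) for x in X]).astype(np.float32).reshape(n,n,2)
r=cv2.remap(c["image"][:,:,::-1].copy(),p[...,0],p[...,1],cv2.INTER_CUBIC);cv2.imwrite("pics/rect4.png",cv2.convertScaleAbs(r[20:620],alpha=1.6))
E
```

```text
clock: 14.08
position: [0.5582, -0.1664, 0.1252]
ee_rot: [0.0, 0.604, 0.797, 0.0]
ft_force: [0.7, -0.8, 0.8]
opening: 0.0515
grip_force: 0.0
[260.83377239 154.42426705]
```

View pics/rect4.png

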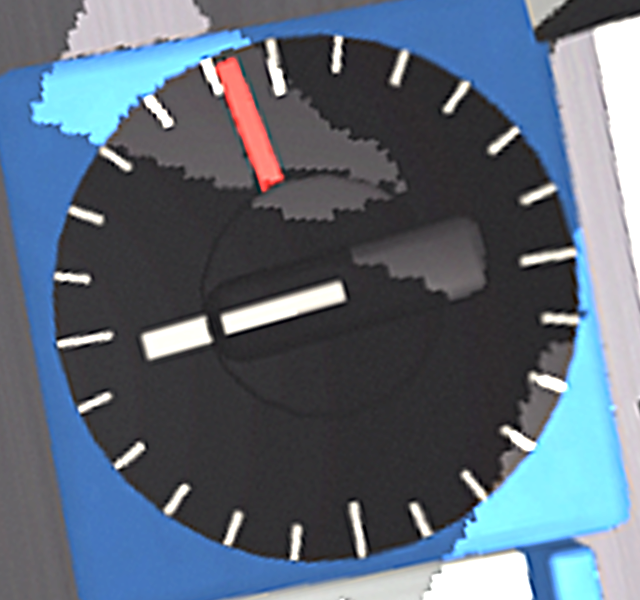

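The rectified dial is clear. The centre is at (317.5,299), the needle runs from (228,60) to (272,185), which is about 20.3° and matches the torque onset at 20.5°. The nose at (177,337) is about 105.4°. The back-off is therefore about 85°, so I'll re-grip and add about 4.6°.

```bash
python3 -m pendant '[[0.5,0,0,0],[0.5,0,0,0],[0,0,0.4,0],[0,0,0.4,0],[0,0,0.2,0],[0,0,0,0],[0,0,0,0]]'
python3 -m pendant '[[0,0,0,0],[0,0,0,0],[0,0,0,0],[0,0,0,0],[0,0,0,0],[0,0,0,0],[0,0,0,0],[0,0,0,0]]' 1 30; python3 chk.py 1
```

```text
clock: 14.72
position: [0.5475, -0.1281, 0.0851]
ee_rot: [0.0, 0.604, 0.797, 0.0]
ft_force: [-0.4, -0.5, 0.4]
opening: 0.0511
grip_force: 0.0
clock: 15.38
position: [0.5475, -0.1282, 0.0852]
ee_rot: [0.0, 0.604, 0.797, 0.0]
ft_force: [-2.1, 0.4, 7.2]
opening: 0.0133
grip_force: 32.5
  yaw 105.65 Tz 0.009 tau6 0.01 F [-2.1  0.4  7.2]
```

```bash
python3 -m pendant '[[0,0,0,-0.2],[0,0,0,-0.25],[0,0,0,-0.2],[0,0,0,0],[0,0,0,0],[0,0,0,0]]'; python3 chk.py 1
python3 -m pendant '[[0,0,0,0],[0,0,0,0],[0,0,0,0],[0,0,0,0],[0,0,0,0]]' 0.4; python3 -m pendant '[[0,0,-0.5,0],[0,0,-0.7,0],[-0.5,0,0,0],[-0.5,0,0,0],[0,0,0,0],[0,0,0,0],[0,0,0,0]]'
python3 - <<'E'
from bench import bot
import pickle
from wr import *
c=bot.snapshot("wrist");c["fish"]=1;pickle.dump(c,open("w5.pkl","wb"))
o=np.array([.5473,-.1283])
n=640;u,v=np.meshgrid(np.arange(n),np.arange(n));X=np.stack([o[0]-(v-n/2)/5000,o[1]-(u-n/2)/5000,np.full(u.shape,.067)],-1).reshape(-1,3)
p=np.array([proj(c,x) for x in X]).astype(np.float32).reshape(n,n,2)
r=cv2.remap(c["image"][:,:,::-1].copy(),p[...,0],p[...,1],cv2.INTER_CUBIC);cv2.imwrite("pics/rect5.png",cv2.convertScaleAbs(r[20:620],alpha=1.6))
s=bot.read_state();p=s["position"]
print(p)
# lever: ball and splitter axes in the current tool frame
th=np.radians(10.3);ex=np.array([np.cos(th),np.sin(th)]);ey=np.array([-ex[1],ex[0]])
print("ball model",o+.001*ex+.125*ey, "end",o+.059*ex+.125*ey)
E
```

```text
clock: 15.88
position: [0.5475, -0.1282, 0.0852]
ee_rot: [0.0, 0.573, 0.82, 0.0]
ft_force: [-1.9, -0.1, 6.6]
opening: 0.0134
grip_force: 32.6
  yaw 110.12 Tz 0.074 tau6 0.03 F [-1.9 -0.1  6.6]
clock: 16.3
position: [0.5472, -0.1279, 0.0842]
ee_rot: [-0.0, 0.573, 0.82, 0.0]
ft_force: [-0.5, 0.5, 0.1]
opening: 0.051
grip_force: 0.0
clock: 16.88
position: [0.5607, -0.1652, 0.1319]
ee_rot: [-0.0, 0.573, 0.82, -0.0]
ft_force: [0.3, -0.0, -1.1]
opening: 0.0513
grip_force: 0.0
[ 0.56072657 -0.16507036  0.13201393]
ball model [ 0.52593361 -0.00513557] end [0.58299894 0.00523496]
```

View pics/rect5.png

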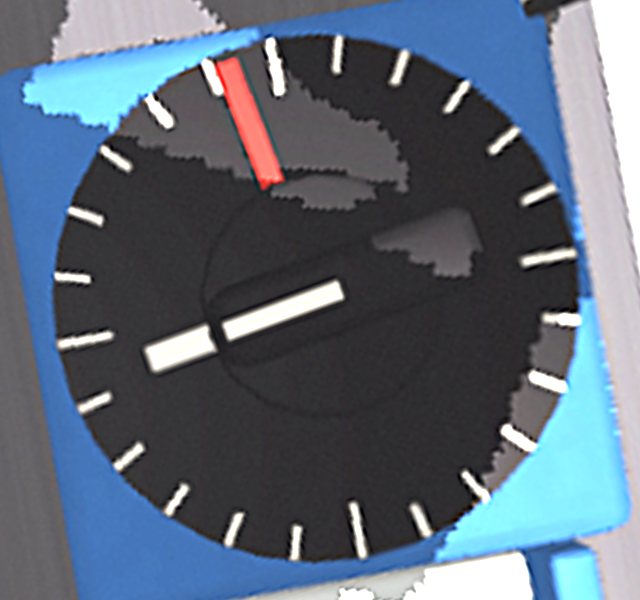

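The nose at (181,349) is now about 110.1° and the needle is unchanged at about 20.3°, so the back-off is close to 90°. Next is the lever: close the gripper, align with the splitter's x and go behind the ball.

```bash
python3 -m pendant '[[0,0,-0.5,0.7],[0,0,-0.5,0.73],[0,0,0,0],[0.5,-0.15,0,0],[0.8,-0.26,0,0],[0.8,-0.26,0,0],[0.8,-0.26,0,0],[0.7,-0.21,0,0],[0.47,-0.13,0,0],[0,0,0,0],[0,0,0,0]]' 1 30; python3 chk.py 1; python3 -m pendant '[[0,0,0.4,0],[0,0,0.7,0],[0,0,0.7,0],[0,0,0.5,0],[0,0,0,0],[0,0,0,0]]'
python3 - <<'E'
from bench import bot
from h import *
c=bot.snapshot("wrist");cv2.imwrite("pics/w6.png",c["image"][:,:,::-1])
E
```

```text
clock: 17.85
position: [0.4815, -0.0135, 0.1723]
ee_rot: [0.0, 0.64, 0.769, 0.0]
ft_force: [0.7, -1.4, 0.1]
opening: 0.0
grip_force: 0.0
  yaw 100.45 Tz -0.009 tau6 0.33 F [ 0.7 -1.4  0.1]
clock: 18.35
position: [0.4817, -0.0149, 0.0799]
ee_rot: [-0.001, 0.641, 0.768, -0.001]
ft_force: [-0.2, 0.4, 1.6]
opening: -0.0002
grip_force: 0.0
```

View pics/w6.png

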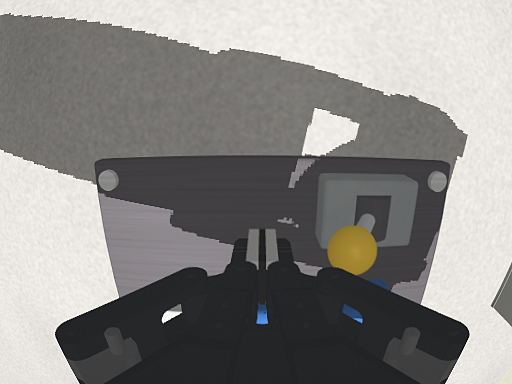

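The ball is at (352,250) and the closed fingertips are at (263,235), beside it at about the same depth and with clear space between. Pushing now.

```bash
python3 -m pendant '[[0,0.25,0,0],[0,0.25,0,0],[0,0.2,0,0],[0,0.2,0,0],[0,0.2,0,0],[0,0.2,0,0],[0,0.2,0,0]]'; python3 chk.py 1; python3 -m pendant '[[0,0.1,0,0],[0,0.1,0,0],[0,0.1,0,0]]'; python3 chk.py 1
```

```text
clock: 18.98
position: [0.5419, -0.0035, 0.0804]
ee_rot: [0.0, 0.641, 0.768, 0.0]
ft_force: [-0.9, -0.0, 1.7]
opening: 0.0001
grip_force: 0.6
  yaw 100.30 Tz -0.017 tau6 -0.11 F [-0.9 -0.   1.7]
clock: 19.23
position: [0.5529, -0.0015, 0.08]
ee_rot: [-0.0, 0.641, 0.768, -0.0]
ft_force: [-1.2, -0.8, -1.1]
opening: -0.0002
grip_force: 0.6
  yaw 100.29 Tz 0.056 tau6 -0.05 F [-1.2 -0.8 -1.1]
```

```bash
cat > fx.py <<'E'
from bench import bot
import sys
s=bot.read_state();print(s["position"].round(4),s["ft_force"].round(1));sys.exit(int(s["ft_force"][0]<-8))
E
python3 -m pendant '[[0,0.05,0,0],[0,0.05,0,0]]'>/dev/null; python3 fx.py && python3 -m pendant '[[0,0.05,0,0],[0,0.05,0,0]]'>/dev/null && python3 fx.py && python3 -m pendant '[[0,0.05,0,0],[0,0.05,0,0]]'>/dev/null && python3 fx.py && python3 -m pendant '[[0,0.05,0,0],[0,0.05,0,0]]'>/dev/null && python3 fx.py
```

```text
[ 0.5567 -0.0008  0.0802] [-1.3  0.2 -1.3]
[ 5.593e-01 -3.000e-04  7.990e-02] [-25.9  -5.5   9.7]
```

The end stop showed as 26 N. I'll hold briefly, retreat, lift clear and verify.

```bash
python3 -m pendant '[[0,0,0,0],[0,0,0,0]]'; python3 fx.py; python3 -m pendant '[[0,-0.3,0,0],[0,-0.5,0,0],[0,-0.4,-0.3,0],[0,0,-0.8,0],[0,0,-0.8,0],[0,-0.5,-0.8,0],[-0.3,-0.7,0,0],[-0.3,-0.7,0,0],[0,-0.5,0,0],[0,0,0,0],[0,0,0,0]]'
python3 - <<'E'
from bench import bot
import pickle
from h import *
a=bot.snapshot("top");b=bot.snapshot("wrist");pickle.dump((a,b),open("w7.pkl","wb"))
h=np.hstack([a["image"],b["image"]])[:,:,::-1];cv2.imwrite("pics/fin.png",cv2.resize(h,(800,300),interpolation=cv2.INTER_AREA))
E
```

```text
clock: 19.73
position: [0.559, -0.0004, 0.0799]
ee_rot: [-0.002, 0.641, 0.768, -0.002]
ft_force: [-17.6, -2.9, 5.4]
opening: 0.0002
grip_force: 9.2
[ 5.59e-01 -4.00e-04  7.99e-02] [-17.6  -2.9   5.4]
clock: 20.65
position: [0.4231, -0.0497, 0.189]
ee_rot: [0.001, 0.641, 0.767, 0.001]
ft_force: [0.5, 0.1, 0.7]
opening: 0.0002
grip_force: 0.0
```

View pics/fin.png

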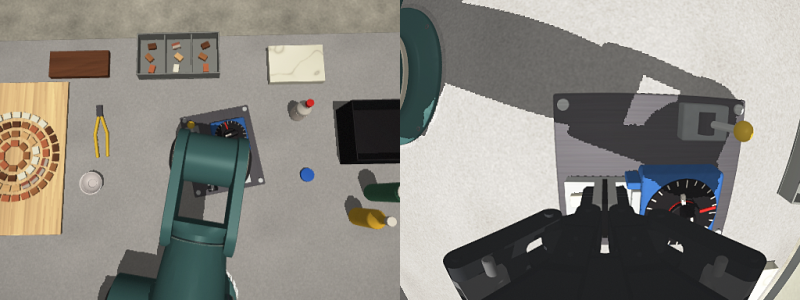

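The lever ball, at (743,131) in the wrist half, now leans fully to +x. The stones, needle and nose look unmoved, and the arm is clear of everything.

```bash
python3 -c "
from bench import bot
print(bot.close_job())"
```

```text
the job is handed in; nothing more can be done
None
```

I bottomed the knob gently at about 0.25 N m, backed it off about 90° from the needle, pushed the lock lever to its end stop and handed the job in at about 21 s; the first back-off came out near 85°, so I re-gripped and corrected it.

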